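# Strip down a suction-filtration set-up

## Robot

A 6-joint arm with a two-finger parallel gripper is mounted at the origin on a cart in front of the work surface, level with it; the furniture and walls round the work are solid. World frame = base frame: x ahead of the robot, y to its left, z up, the work surface at z = 0. Lengths are in mm, angles in rad, forces in N, time in s.
With the tool pointing down it reaches from about 275 to 750 mm from the base axis. Payload 10.2 kg.
Tool frame: the origin (TCP) lies at the centre of the arm's flange, where the gripper is bolted on; the fingertips stand 173 mm ahead of it and the grasp point (between the pads) lies 155 mm ahead of it; z points along the fingers, y is the line along which they close (so a half turn about z gives the same grasp; the last joint's range is limited). The gripper opens to 85 mm and grips with 20 to 120 N. Pads are 22 mm wide; open, the fingers measure 114 mm over their backs; the gripper's body (76 mm by 85 mm) begins 54 mm behind the grasp point. The pads swing forward as they close: fully open they stand 13 mm farther back than shut.
Start: joints at [-1.549, 0.313, 1.498, -0, 1.331, -0.223], TCP at [127.227, -509.358, 404.694] pointing down, gripper open.
Joint ranges: [-2.94, 2.94], [-0.97, 2.17], [0.19, 2.56], [-1.23, 4.37], [0.02, 3.11], [-2.88, 2.88]. Speed limits (rad/s): [2.39, 2.39, 3.01, 3.14, 3.14, 3.14].

## Interface

Orientations are given as a unit quaternion [w, x, y, z].
In Python, from rig import status, capture, camera_info, ticket gives the robot as it stands.
- The arm moves only by the shell command python3 -m crank 'ROWS' [FORCE]. ROWS is JSON, a list of rows, each a list of 7 numbers: the shift along the tool's x, y, z as a fraction of full scale, then the turn, a rotation vector about the tool's x, y, z as a fraction of full scale, then the closure, from 0 (fully open) to 1 (shut). A call has 1 to 12 rows; each row is the pose to reach, as a shift and turn from the pose commanded when the call began, along the tool's axes at that moment; what a row does not reach only later rows make up. Full scale, the value 1, is 0.1 m for a shift and 45 degrees for a turn. A row lasts 1/10 s, in which the tool goes at most 50 mm and 8.59 degrees, less where a joint would pass 70% of its speed; a pose out of reach is approached as far as the arm can. A call with a number of a shift or a turn outside -1 to 1 is refused whole. A call with a gripper value outside its range is refused whole. The fingers move at their own pace and stop on an object; FORCE is the grip in N (left out, the last holds). Time passes only in rows, so rows that repeat a pose let the fingers close. It gives the time, the measured TCP pose, the force, the opening and the grip force at its end, in the units of the state.
- status.sense(): the state, without advancing time (a new reading comes with each control period).
- capture(name): name is "scene" or "top" or "wrist"; returns (picture, depth): 420x560x3 uint8, red, green, blue; 420x560 float32, mm along the optical axis (not along the pixel's ray), 0 where there is no reading.
- camera_info(name): a dict with "K" (3x3 intrinsics, pixels), "camera_from_world" (4x4, takes a point from world to camera coordinates). Camera axes: x right, y up, looking along -z (the intrinsics and any distortion apply to the point x, -y, -z); pixel columns grow to the right and rows downward; lengths in mm; the calibration is good to about 2 mm. A picture is of the moment at which its call begins: read the wrist's pose just before it. camera_info takes no time and is no camera call; for the wrist camera it gives the pose at the moment of the call.
- ticket.finish_job(): hands the job in; it is judged then, once.
The state is a dict: "time_s": time; "joints": joint angles; "dq": joint speeds; "tau": joint torques, N m; "eef_pos": TCP position; "ee_rot": TCP orientation; "force": force on the tool from outside, world axes, zero at the start; "wrist_torque": the same for the moment, N m; "grip_width": opening from 0.0 (shut) to 1.0 (fully open); "grip_force": force on a finger pad.
Only numpy, scipy, OpenCV 4.12 (cv2) and the standard library are available. Lean on these libraries where they do the work, as an engineer would, in place of code of your own. Each camera call takes 0.05 s, during which the arm holds its last target. There are 200 camera calls.

## Task

The suction filtration is finished and the hose is off: strip the stack down from the top, one part at a time, and put each where it drains or is kept. First the white porcelain funnel, stem down in the hole of the funnel stand; then the red rubber adapter, narrow end down over the slim white drain peg; then the yellow weight ring over the stout wooden post; and last the empty glass flask, upright in the blue spill tray. Do not tip the flask over and leave the wash bottle standing where it is.

Things in the scene. Friction and masses are not known exactly. Their poses are not given: they have to be found in the camera images.
- flask: Clear glass filter flask, 140 mm high. Origin: centre of the underside, z up. Base 84 mm wide, 75 at 68 mm height, flat shoulder at 80 mm, straight neck 39 mm wide up to the rim (41 mm wide) at 140 mm. Hose barb 12 mm thick at 114 mm height along the flask's own -x, out to 52 mm from the axis: grip the neck along the flask's y, clear of it. About 0.2 kg. Carries the other parts.
- weight_ring: Yellow vinyl-coated lead ring, a C of 11 mm round bar, 69 mm wide outside, 47 inside; origin on its axis in its underside, z up. Lies on the flask's shoulder, 80 mm up. Its 20 mm gap is on its own -x, below the barb: lift straight up past the barb, within 4 mm sideways. Grip it from outside along its own y, fingertips at its underside. About 0.2 kg, weight centre 6 mm towards +x.
- adapter: Red rubber adapter with a bore right through (20 mm or more), loose in the flask's neck. Plug 22 mm long, 27 mm wide at the foot, 31 at the top; above it a collar 52 mm wide, 14 mm high (22 to 36 mm over the origin), which rests on the flask's rim. Origin: centre of the plug's foot, z up; 118 mm over the flask's at the start. Grip the collar. About 0.05 kg.
- funnel: Small white porcelain Buchner funnel, 68 mm high. Origin: tip of the stem, z up its axis. Stem 8 to 13 mm thick, bowl 44 mm wide with a flat underside 38 mm above the stem's tip and its rim at 68 mm. Its stem is in the adapter's bore, origin 116 mm over the flask's at the start. Grip the bowl. About 0.08 kg.
- funnel_stand: Fixed stand: dark round foot 84 mm across, three steel legs and a round white plastic plate 70 mm across whose top is at 55 mm height, with a round central hole 28 mm across. Origin: centre of the foot's underside. A seated funnel's origin (stem tip) is 17 mm above this origin.
- drain_peg: Fixed white plastic drain peg: round foot 72 mm across, its top at 10 mm, and a slim upright peg 13 mm thick at the foot, 9 mm near the top, ending rounded at 76 mm height. Origin: centre of the foot's underside. A seated adapter's origin is 10 mm above this origin.
- ring_post: Fixed wooden ring post: dark round foot 84 mm across, its top at 10 mm, and a stout pale post 33 mm thick at the foot, 30 mm at 46 mm height, then bevelled to its top at 58 mm height. Origin: centre of the foot's underside. A seated ring's origin is 10 mm above this origin.
- spill_tray: Fixed round blue plastic tray, 120 mm across at the rim, 12 mm high, floor 4 mm thick and 106 mm across inside. Origin: centre of its underside. The standing flask's origin is 4 mm above this origin.
- wash_bottle: Bystander: white squeeze wash bottle with a blue cap and bent spout, 68 mm across, 203 mm high, standing at the back. Origin: underside; the body's axis is 15 mm from it towards its own +y. Not to be moved.
- gas_pipe (a point): Fixed: lower end of the upright gas pipe (20 mm thick, red valve lever) that hangs from the yellow rail along the front of the shelf, behind the work. It goes up from this point, 270 mm over the bench; the rail itself is at 447 mm height, over the same x. A second such pipe hangs 420 mm further left. Keep the hand and wrist clear: swing between places in straight moves, not outward arcs.

How it is judged:
By the outcome, as a careful person would: the job done as asked, in the order asked, and still so for the second after the job is handed in, with the robot touching nothing.
It also fails if it takes over 128 s, if anything falls off the work surface, if the arm or the gripper's body presses on something with over 40 N, if the wrist force passes 120 N, or if a joint passes its speed limit or range.

## Working session

There is one attempt and no reset: what is moved stays moved. The work goes in short steps, Python scripts to look and compute and a shell command to move; the robot and the scene stay as the last step left them, time stands still between calls to the robot, and variables do not carry over. Pictures are saved under pics/ and viewed, at most 14 in all, crops included, and the job is handed in when it is done.

```bash
ls; mkdir -p pics
python3 - <<'E'
from rig import status,capture,camera_info
import cv2,numpy as np
s=status.sense();print({k:np.round(v,3).tolist() for k,v in s.items()})
for n in("scene","top"):
    i=camera_info(n);print(n,np.round(i["K"],1).tolist(),np.round(i["camera_from_world"],3).tolist(),[k for k in i])
    p,d=capture(n);np.savez(""+n+".npz",p=p,d=d)
    cv2.imwrite(f"pics/{n}0.png",p[...,::-1])
E
```

```text
pics
{'time_s': 0.0, 'joints': [-1.549, 0.313, 1.498, 0.0, 1.331, -0.223], 'dq': [0.0, 0.001, -0.0, 0.001, -0.001, -0.0], 'tau': [-0.001, -41.226, -25.974, -0.0, 0.004, -0.0], 'eef_pos': [127.231, -509.295, 404.146], 'ee_rot': [-0.001, 0.993, 0.122, 0.0], 'force': [-0.655, -0.865, 0.535], 'wrist_torque': [-0.024, 0.05, -0.014], 'grip_force': 0.0, 'grip_width': 0.998}
scene [[475.4, 0.0, 286.8], [0.0, 475.4, 216.6], [0.0, 0.0, 1.0]] [[-0.738, -0.674, 0.025, 426.326], [0.389, -0.396, 0.832, -371.177], [-0.551, 0.624, 0.554, -879.122], [0.0, 0.0, 0.0, 1.0]] ['K', 'camera_from_world']
top [[477.6, 0.0, 281.4], [0.0, 477.6, 206.2], [0.0, 0.0, 1.0]] [[0.027, -1.0, -0.001, -28.346], [0.999, 0.027, 0.039, -564.702], [-0.039, -0.002, 0.999, -1458.247], [0.0, 0.0, 0.0, 1.0]] ['K', 'camera_from_world']
```

View pics/scene0.png

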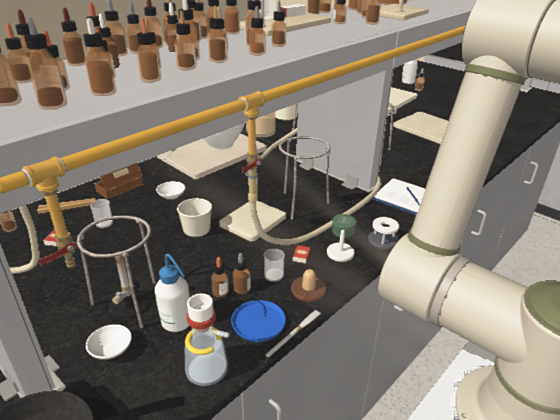

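View pics/top0.png

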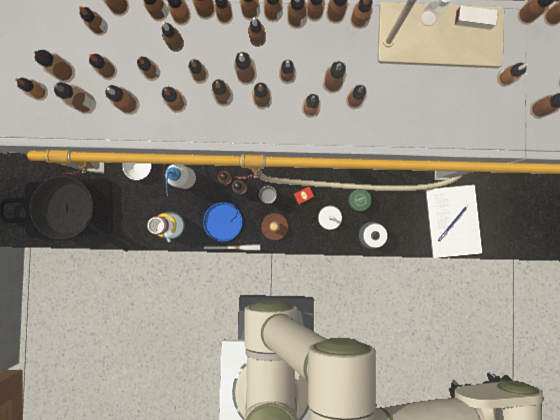

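The scene view shows the stack near (205,340), then the tray (258,320), post (309,285), peg (341,248) and stand (384,230). In the top view they are at (165,225), (223,222), (274,227), (330,217) and (373,235).

```bash
cat > h.py <<'E'
import numpy as np,cv2
from rig import status,capture,camera_info
def cloud(d,i):
    K=i["K"];v,u=np.mgrid[:d.shape[0],:d.shape[1]]
    P=np.stack([(u-K[0][2])/K[0][0]*d,-(v-K[1][2])/K[1][1]*d,-d,np.ones_like(d)],-1)
    W=P@np.linalg.inv(np.array(i["camera_from_world"])).T
    W[d<=0]=np.nan
    return W[...,:3]
def proj(i,p):
    c=np.array(i["camera_from_world"])@np.r_[p,1];K=np.array(i["K"])
    return K[0,0]*c[0]/-c[2]+K[0,2], K[1,1]*-c[1]/-c[2]+K[1,2]
def circ(x,y):
    A=np.c_[2*x,2*y,np.ones(len(x))];s=np.linalg.lstsq(A,x*x+y*y,rcond=None)[0]
    return s[0],s[1],np.sqrt(s[2]+s[0]**2+s[1]**2)
E
python3 - <<'E'
from h import *
for n,seeds in (("top",dict(stack=(158,226),bottle=(175,173),tray=(223,222),post=(274,227),peg=(330,217),stand=(373,235),valve=(262,172))),("scene",dict(fun=(200,303),tray=(258,320),post=(309,275),peg=(341,250),stand=(384,226),pipe=(254,205),bottle=(173,300)))):
    z=np.load(n+".npz");i=camera_info(n);W=cloud(z["d"],i);hsv=cv2.cvtColor(z["p"],cv2.COLOR_RGB2HSV)
    for k,(u,v) in seeds.items():
        print(n,k,np.round(W[v,u]),hsv[v,u], end=' ')
        c=W[v,u][:2];r=np.hypot(W[...,0]-c[0],W[...,1]-c[1])
        m=(r<75)&(W[...,2]>5)&(W[...,2]<260)
        zz=W[...,2][m]
        print([(h,int(((zz>h)&(zz<=h+10)).sum()),np.round(W[m&(W[...,2]>h)&(W[...,2]<=h+10)].mean(0)).tolist()[:2]) for h in range(5,215,10) if ((zz>h)&(zz<=h+10)).sum()>8])
E
```

```text
top stack [496. 325. 161.] [ 23   8 252] [(5, 109, [492.0, 317.0]), (15, 27, [506.0, 297.0]), (25, 28, [500.0, 297.0]), (35, 30, [494.0, 295.0]), (45, 29, [500.0, 298.0]), (55, 29, [498.0, 298.0]), (65, 42, [503.0, 301.0]), (75, 80, [493.0, 309.0]), (85, 113, [505.0, 312.0]), (95, 16, [501.0, 308.0]), (105, 10, [490.0, 308.0]), (115, 32, [464.0, 308.0]), (145, 42, [498.0, 313.0]), (155, 126, [498.0, 325.0]), (165, 60, [499.0, 325.0]), (175, 52, [497.0, 327.0]), (185, 21, [497.0, 326.0])]
top bottle [645. 286. 151.] [103 115 111] [(5, 84, [624.0, 273.0]), (15, 19, [638.0, 264.0]), (25, 14, [631.0, 267.0]), (35, 15, [642.0, 262.0]), (45, 18, [635.0, 264.0]), (55, 13, [641.0, 264.0]), (65, 16, [637.0, 264.0]), (75, 23, [633.0, 266.0]), (85, 19, [640.0, 264.0]), (95, 34, [639.0, 271.0]), (105, 96, [641.0, 281.0]), (115, 99, [639.0, 282.0]), (125, 32, [644.0, 281.0]), (135, 11, [640.0, 279.0]), (145, 95, [643.0, 291.0]), (155, 38, [643.0, 291.0]), (185, 15, [610.0, 297.0]), (195, 25, [622.0, 296.0])]
top tray [512. 166.   4.] [109 170 207] [(5, 640, [514.0, 166.0]), (15, 21, [514.0, 167.0
[... 2323 characters left out ...]
[641.0, 49.0]), (175, 21, [641.0, 51.0]), (185, 22, [642.0, 52.0]), (195, 22, [641.0, 54.0]), (205, 23, [642.0, 53.0])]
scene bottle [618. 306.  97.] [ 20  17 176] [(5, 84, [626.0, 306.0]), (15, 78, [626.0, 307.0]), (25, 84, [625.0, 306.0]), (35, 88, [625.0, 306.0]), (45, 88, [625.0, 306.0]), (55, 102, [624.0, 306.0]), (65, 99, [624.0, 306.0]), (75, 118, [624.0, 303.0]), (85, 112, [624.0, 303.0]), (95, 133, [624.0, 302.0]), (105, 196, [629.0, 301.0]), (115, 184, [633.0, 298.0]), (125, 93, [633.0, 296.0]), (135, 74, [633.0, 299.0]), (145, 164, [640.0, 295.0]), (155, 41, [643.0, 293.0]), (165, 13, [644.0, 293.0]), (175, 25, [613.0, 295.0]), (185, 26, [612.0, 296.0]), (195, 30, [621.0, 296.0])]
```

```bash
cat >> h.py <<'E'
from scipy.spatial.transform import Rotation as R
def toolR():
    s=status.sense();q=np.array(s["ee_rot"]);return s,R.from_quat(np.r_[q[1:],q[0]]).as_matrix()
def go(x,y,z,yaw=None):
    """units for a move to TCP world x,y,z; yaw = world angle deg (mod 180) of closing axis"""
    s,M=toolR();d=M.T@(np.array([x,y,z])-s["eef_pos"])/100
    a=np.degrees(np.arctan2(M[1,1],M[0,1]))
    if yaw is None: yaw=a
    t=(yaw-a+90)%180-90
    Rd=np.diag([1,-1,-1.])@R.from_euler('z',0).as_matrix()
    th=np.radians(a+t);yv=np.array([np.cos(th),np.sin(th),0]);zv=np.array([0,0,-1.]);D=np.c_[np.cross(yv,zv),yv,zv]
    print("t",s["time_s"],"pos",np.round(s["eef_pos"],1),"yaw",round(a,1),"shift",np.round(d,3),"turn",np.round(R.from_matrix(M.T@D).as_rotvec()/(np.pi/4),3),"tilt",np.round(M[:,2],4))
E
python3 - <<'E'
from h import *
i=camera_info("wrist");s,M=toolR()
C=np.linalg.inv(i["camera_from_world"]);print(np.round(i["K"],1).tolist());print("cam pos in tool",M.T@(C[:3,3]-s["eef_pos"]),"axes in tool",np.round(M.T@C[:3,:3],3).tolist())
go(380,-300,405)
E
```

```text
[[342.4, 0.0, 278.5], [0.0, 342.4, 208.8], [0.0, 0.0, 1.0]]
cam pos in tool [77.72326276 -0.46283288 30.97634981] axes in tool [[-0.0, 0.954, 0.301], [1.0, -0.0, 0.001], [0.001, 0.301, -0.954]]
t 0.1 pos [ 127.2 -509.3  404.2] yaw -76.0 shift [ 2.96  -1.418 -0.006] turn [-0.001 -0.    -0.   ] tilt [-0.      0.0011 -1.    ]
```

```bash
for k in 1; do
python3 -m crank '[[0.42,-0.18,0,0,0,0,0],[0.84,-0.37,0,0,0,0,0],[0.84,-0.37,0,0,0,0,0]]'
python3 -m crank '[[0.42,-0.18,0,0,0,0,0],[0.84,-0.37,0,0,0,0,0],[0.84,-0.37,0,0,0,0,0]]' >/dev/null
python3 -m crank '[[0.42,-0.18,0,0,0,0,0],[0.84,-0.37,0,0,0,0,0],[0.84,-0.37,0,0,0,0,0]]' >/dev/null
python3 -m crank '[[0.42,-0.18,0,0,0,0,0],[0.84,-0.37,0,0,0,0,0],[0.84,-0.37,0,0,0,0,0]]' >/dev/null
python3 -m crank '[[0.42,-0.18,0,0,0,0,0],[0.84,-0.37,0,0,0,0,0],[0.84,-0.37,0,0,0,0,0],[0.84,-0.37,0,0,0,0,0]]'
done
python3 - <<'E'
from h import *
go(490,-230,405)
i=camera_info("wrist");p,d=capture("wrist");np.savez("w1.npz",p=p,d=d,K=i["K"],c=i["camera_from_world"]);cv2.imwrite("pics/w1.png",p[...,::-1])
E
```

```text
time_s: 0.4
eef_pos: [202.6, -450.6, 404.7]
ee_rot: [-0.001, 0.992, 0.124, 0.0]
force: [0.5, 0.2, -0.4]
grip_width: 1.002
grip_force: 0.0
time_s: 1.7
eef_pos: [489.7, -228.9, 404.2]
ee_rot: [-0.0, 0.992, 0.122, -0.0]
force: [-0.1, -0.9, -0.1]
grip_width: 0.992
grip_force: 0.0
t 1.7 pos [ 489.7 -228.9  404.2] yaw -75.9 shift [ 0.     0.012 -0.008] turn [-0.     0.001  0.   ] tilt [-0.001  0.    -1.   ]
```

View pics/w1.png

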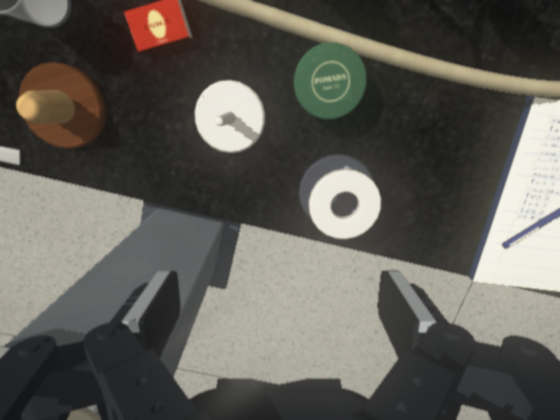

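```bash
python3 -m crank '[[0.05,-0.47,0,0,0,0,0],[0.10,-0.94,0,0,0,0,0],[0.10,-0.94,0,0,0,0,0]]' >/dev/null
python3 -m crank '[[0.07,-0.47,0,0,0,0,0],[0.13,-0.94,0,0,0,0,0],[0.13,-0.94,0,0,0,0,0]]' >/dev/null
python3 -m crank '[[0.07,-0.47,0,0,0,0,0],[0.13,-0.94,0,0,0,0,0],[0.13,-0.94,0,0,0,0,0]]' >/dev/null
python3 -m crank '[[0.07,-0.47,0,0,0,0,0],[0.13,-0.94,0,0,0,0,0],[0.13,-0.94,0,0,0,0,0]]' >/dev/null
python3 -m crank '[[0.07,-0.47,0,0,0,0,0],[0.13,-0.94,0,0,0,0,0],[0.13,-0.94,0,0,0,0,0],[0.13,-0.94,0,0,0,0,0]]'
python3 - <<'E'
from h import *
go(440,240,405);print(status.sense()["joints"])
i=camera_info("wrist");p,d=capture("wrist");np.savez("w2.npz",p=p,d=d,K=i["K"],c=i["camera_from_world"]);cv2.imwrite("pics/w2.png",p[...,::-1])
E
```

```text
time_s: 3.35
eef_pos: [437.0, 241.6, 404.5]
ee_rot: [0.0, 0.993, 0.122, -0.0]
force: [-0.1, -1.2, -0.2]
grip_width: 1.0
grip_force: 0.0
t 3.35 pos [437.  241.6 404.5] yaw -76.0 shift [ 0.025  0.023 -0.005] turn [ 0.001  0.    -0.   ] tilt [-1.e-04 -8.e-04 -1.e+00]
[ 2.70177242e-01  2.56562293e-01  1.57310391e+00 -8.04354276e-04
  1.31220906e+00  1.59679990e+00]
```

View pics/w2.png

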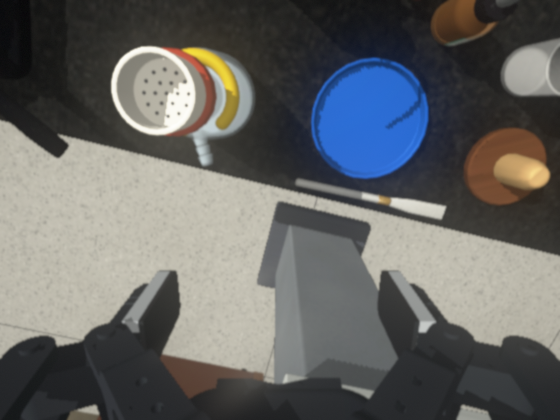

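```bash
cat >> h.py <<'E'
def toplane(f,uv,z):
    K=f["K"];C=np.linalg.inv(f["c"]);uv=np.asarray(uv,float)
    r=np.c_[(uv[:,0]-K[0,2])/K[0,0],-(uv[:,1]-K[1,2])/K[1,1],-np.ones(len(uv))]@C[:3,:3].T
    return C[:3,3]+r*((z-C[2,3])/r[:,2])[:,None]
def fit(f,mask,seed,z,name):
    m=cv2.morphologyEx(mask.astype(np.uint8),cv2.MORPH_OPEN,np.ones((3,3)))
    n,l=cv2.connectedComponents(m);k=l[seed[1],seed[0]]
    c=max(cv2.findContours((l==k).astype(np.uint8),cv2.RETR_EXTERNAL,cv2.CHAIN_APPROX_NONE)[0],key=len)[:,0]
    P=toplane(f,c+0.0,z);x,y=P[:,0],P[:,1]
    for _ in range(8):
        a,b,r=circ(x,y);e=abs(np.hypot(x-a,y-b)-r);g=e<=max(1.0,np.percentile(e,85));x,y=x[g],y[g]
    print(name,"c",round(a,1),round(b,1),"r",round(r,1),"n",len(x),"/",len(c),"label",k)
E
python3 - <<'E'
from h import *
f=dict(np.load("w1.npz"));hsv=cv2.cvtColor(f["p"],cv2.COLOR_RGB2HSV);H,S,V=[hsv[...,k].astype(int) for k in range(3)]
white=(V>170)&(S<60)
fit(f,white,(325,190),55,"stand plate r35")
fit(f,V<120,(344,204),55,"stand hole r14")
fit(f,white,(215,135),10,"peg foot r36")
W=cloud(f["d"],dict(K=f["K"],camera_from_world=f["c"]))
for n,(u,v) in dict(plate=(325,190),pegtop=(224,119),pegfoot=(215,135),bench=(420,130)).items():print(n,np.round(W[v,u],1))
brown=(S>120)&(H<20)&(V>40)
fit(f,brown,(85,110),10,"post foot r42 w1")
g=dict(np.load("w2.npz"));hsv=cv2.cvtColor(g["p"],cv2.COLOR_RGB2HSV);H,S,V=[hsv[...,k].astype(int) for k in range(3)]
fit(g,(S>100)&(H>100)&(H<120),(360,100),12,"tray rim r60")
fit(g,(S>120)&(H<20)&(V>40),(490,155),10,"post foot w2")
fit(g,(V>120)&(S<70),(150,95),184,"funnel rim r22")
W=cloud(g["d"],dict(K=g["K"],camera_from_world=g["c"]))
for n,(u,v) in dict(funrim=(117,105),funfloor=(160,85),ring=(228,80),barb=(207,155),shoulder=(240,120),coll=(205,80),tray=(360,100)).items():print(n,np.round(W[v,u],1))
print("barb tip z114",toplane(g,[(207,161),(203,136)],114))
cv2.imwrite("pics/w2c.png",cv2.resize(g["p"][30:190,90:270,::-1],None,fx=4,fy=4,interpolation=2)[:600])
E
```

```text
stand plate r35 c 486.7 -294.4 r 34.4 n 197 / 198 label 4
stand hole r14 c 487.1 -294.1 r 11.7 n 63 / 69 label 6
peg foot r36 c 536.9 -163.5 r 34.6 n 179 / 273 label 1
plate [ 496.  -272.4   54.4]
pegtop [ 538.7 -167.7   70.6]
pegfoot [ 515.1 -153.1    8.7]
bench [ 572.1 -363.2   -1.3]
post foot r42 w1 c 506.0 2.8 r 42.1 n 152 / 337 label 2
tray rim r60 c 518.1 164.2 r 63.5 n 188 / 458 label 1
post foot w2 c 505.1 9.7 r 41.6 n 120 / 294 label 3
funnel rim r22 c 500.8 324.1 r 23.2 n 135 / 260 label 2
funrim [489.3 343.7 183.2]
funfloor [503.9 330.  161.4]
ring [517.5 302.3  91.9]
barb [461.7 303.4 117.4]
shoulder [487.9 290.2  58.6]
coll [513.  306.6 153.7]
tray [533.1 179.5   3.1]
barb tip z114 [[456.51116978 303.09822179 114.        ]
 [474.22553618 309.36739839 114.        ]]
```

View pics/w2c.png

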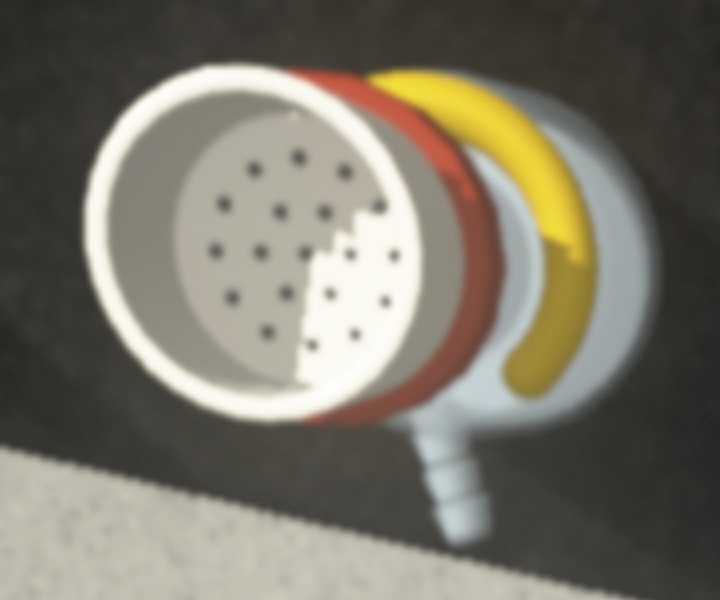

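```bash
cat >> h.py <<'E'
from scipy.optimize import least_squares
def fitr(f,mask,seed,z,r,name,p0,holes=False):
    n,l=cv2.connectedComponents(mask.astype(np.uint8));k=l[seed[1],seed[0]]
    c=max(cv2.findContours((l==k).astype(np.uint8),cv2.RETR_EXTERNAL,cv2.CHAIN_APPROX_NONE)[0],key=len)[:,0]
    P=toplane(f,c,z);o=least_squares(lambda q:np.hypot(P[:,0]-q[0],P[:,1]-q[1])-r,p0,loss='cauchy',f_scale=.7)
    e=np.hypot(P[:,0]-o.x[0],P[:,1]-o.x[1])-r
    print(name,np.round(o.x,1),"inl",(abs(e)<1.5).sum(),"/",len(e),"label",k)
    return o.x
E
python3 - <<'E'
from h import *
def load(n):
    f=dict(np.load(n+".npz"))
    if "K" not in f: i=camera_info(n);f["K"]=np.array(i["K"]);f["c"]=np.array(i["camera_from_world"])
    return f
for n,S_ in (("w1",dict(stand=(325,190),peg=(215,135),post=(85,110))),("w2",dict(post=(490,155),tray=(360,100))),("top",dict(stand=(366,228),peg=(325,220),post=(265,232),tray=(223,222))),("scene",dict(stand=(376,224),peg=(341,255),post=(300,292),tray=(258,320)))):
    f=load(n);hsv=cv2.cvtColor(f["p"],cv2.COLOR_RGB2HSV);H,S,V=[hsv[...,k].astype(int) for k in range(3)]
    M=dict(stand=(V>140)&(S<60),peg=(V>140)&(S<60),post=(S>80)&(H<25)&(V>30),tray=(S>100)&(H>100)&(H<120))
    G=dict(stand=(55,35,(487,-295)),peg=(9,36,(535,-162)),post=(9.5,42,(503,5)),tray=(12,60,(515,165)))
    for k in S_: fitr(f,M[k],S_[k],G[k][0],G[k][1],n+" "+k,G[k][2])
g=load("w2")
P=toplane(g,[(111.3,85),(195.5,90),(149.5,46),(157.5,135)],183);print("funnel rim",np.round(circ(P[:,0],P[:,1]),1))
B=toplane(g,[(206.8,162.5),(198,136)],114);v=B[1]-B[0];print(B,"flask +x deg",np.degrees(np.arctan2(v[1],v[0])))
E
```

```text
w1 stand [ 486.7 -294.4] inl 196 / 200 label 47
w1 peg [ 536.7 -163.9] inl 186 / 198 label 38
w1 post [505.3   4.9] inl 153 / 248 label 12
w2 post [504.7   6.4] inl 120 / 263 label 3
w2 tray [515.1 166.6] inl 162 / 547 label 3
top stand [ 484.9 -293. ] inl 62 / 67 label 242
top peg [ 535.4 -162.3] inl 52 / 65 label 239
top post [503.    6.4] inl 41 / 75 label 61
top tray [514.1 166.7] inl 99 / 111 label 4
scene stand [ 483.6 -295.2] inl 30 / 90 label 186
scene peg [ 533.  -160.3] inl 28 / 91 label 190
scene post [500.7   9.5] inl 48 / 94 label 44
scene tray [513.8 164.6] inl 79 / 138 label 4
funnel rim [500.5 325.7  22.1]
[[455.3422781  303.03872744 114.        ]
 [473.32532719 312.98128497 114.        ]] flask +x deg 28.93754625217309
```

Run:
```python
from h import *
go(499.7,325.7,380,-62)
```

```text
t 3.4 pos [437.  241.2 404.6] yaw -76.1 shift [ 0.812 -0.67   0.245] turn [ 0.001  0.    -0.313] tilt [ 0.e+00 -7.e-04 -1.e+00]
```

```bash
python3 -m crank '[[0.2,-0.16,0,0,0,-0.1,0],[0.4,-0.33,0,0,0,-0.2,0],[0.6,-0.5,0.1,0,0,-0.3,0],[0.81,-0.67,0.2,0,0,-0.313,0],[0.812,-0.67,0.245,0,0,-0.313,0],[0.812,-0.67,0.245,0,0,-0.313,0]]' 40
python3 - <<'E'
from h import *
go(499.7,325.7,331,-62)
i=camera_info("wrist");p,d=capture("wrist");np.savez("w3.npz",p=p,d=d,K=i["K"],c=i["camera_from_world"]);cv2.imwrite("pics/w3.png",p[...,::-1])
E
```

```text
time_s: 4.0
eef_pos: [499.6, 325.8, 379.3]
ee_rot: [0.0, 0.97, 0.242, -0.001]
force: [-0.1, -0.6, -0.2]
grip_width: 1.001
grip_force: 0.0
t 4.0 pos [499.6 325.8 379.3] yaw -62.0 shift [0.002 0.001 0.483] turn [ 0.     0.003 -0.   ] tilt [-0.0017 -0.0012 -1.    ]
```

View pics/w3.png

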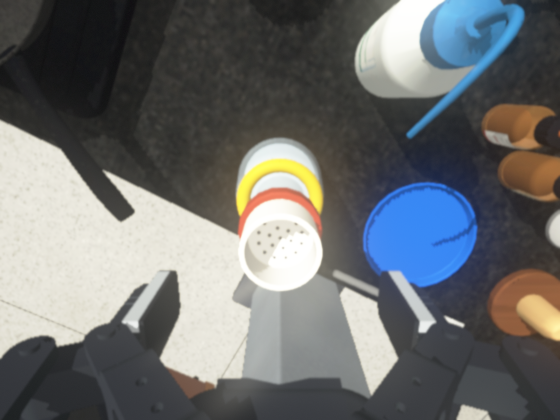

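The fingers straddle the funnel: rim centre (280,247), finger midline u≈279. The ring is symmetric in this view, so the yaw fits. Descending.

```bash
python3 -m crank '[[0,0,0.2,0,0,0,0],[0,0,0.4,0,0,0,0],[0,0,0.48,0,0,0,0],[0,0,0.48,0,0,0,0.2],[0,0,0.48,0,0,0,0.35],[0,0,0.48,0,0,0,0.5],[0,0,0.48,0,0,0,0.6],[0,0,0.48,0,0,0,0.7],[0,0,0.48,0,0,0,0.7],[0,0,0.48,0,0,0,0.7]]' 40
python3 - <<'E'
from h import *
f=np.load("w3.npz");P=toplane(f,[(238,247),(322,247),(280,291)],184);print(circ(P[:,0],P[:,1]))
go(499.7,325.7,400)
E
```

```text
time_s: 5.05
eef_pos: [499.0, 327.5, 333.7]
ee_rot: [0.0, 0.97, 0.243, 0.001]
force: [0.8, -2.8, 6.6]
grip_width: 0.501
grip_force: 40.3
(np.float64(500.4813300369376), np.float64(325.79864445554824), np.float64(22.23662101249189))
t 5.05 pos [499.  327.5 333.7] yaw -61.9 shift [ 0.     0.02  -0.663] turn [ 0.001 -0.004  0.   ] tilt [ 2.9e-03  4.0e-04 -1.0e+00]
```

```bash
python3 -m crank '[[0,0,-0.05,0,0,0,0.7],[0,0,-0.1,0,0,0,0.7],[0,0,-0.2,0,0,0,0.7],[0,0,-0.3,0,0,0,0.7],[0,0,-0.45,0,0,0,0.7],[0,0,-0.6,0,0,0,0.7],[0,0,-0.6,0,0,0,0.7]]'
python3 - <<'E'
from h import *
p,d=capture("wrist");q,_=capture("scene");cv2.imwrite("pics/w4.png",np.hstack([p[100:,150:420,::-1],cv2.resize(q[230:400,130:290,::-1],(301,320))]))
go(499.7,325.7,400)
E
```

```text
time_s: 5.75
eef_pos: [498.7, 327.7, 394.9]
ee_rot: [-0.0, 0.97, 0.243, 0.002]
force: [-0.1, -0.5, -0.9]
grip_width: 0.5
grip_force: 40.7
t 5.85 pos [498.6 327.6 392.2] yaw -61.9 shift [ 0.001  0.022 -0.078] turn [-0. -0. -0.] tilt [ 2.e-04  1.e-04 -1.e+00]
```

View pics/w4.png

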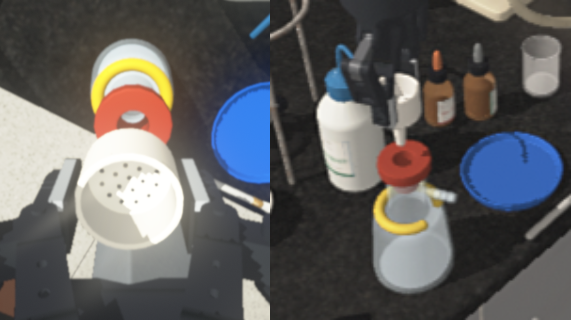

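The funnel is in the grip with its stem clear, and the adapter is still on the flask. Carrying it to the stand.

```bash
python3 -m crank '[[-0.1,0.2,0,0,0,0,0.7],[-0.25,0.45,0,0,0,0,0.7],[-0.4,0.7,0,0,0,0,0.7],[-0.5,0.9,0,0,0,0,0.7]]' >/dev/null
python3 -m crank '[[-0.17,0.3,0,0,0,0,0.7],[-0.33,0.6,0,0,0,0,0.7],[-0.5,0.9,0,0,0,0,0.7]]' >/dev/null
python3 -m crank '[[-0.17,0.3,0,0,0,0,0.7],[-0.33,0.6,0,0,0,0,0.7],[-0.5,0.9,0,0,0,0,0.7]]' >/dev/null
python3 -m crank '[[-0.17,0.3,0,0,0,0,0.7],[-0.33,0.6,0,0,0,0,0.7],[-0.5,0.9,0,0,0,0,0.7]]' >/dev/null
python3 -m crank '[[-0.17,0.3,0,0,0,0,0.7],[-0.33,0.6,0,0,0,0,0.7],[-0.5,0.9,0,0,0,0,0.7]]' >/dev/null
python3 -m crank '[[-0.17,0.3,0.1,0,0,0,0.7],[-0.33,0.6,0.3,0,0,0,0.7],[-0.45,0.82,0.6,0,0,0,0.7],[-0.5,0.88,0.7,0,0,0,0.7],[-0.5,0.88,0.7,0,0,0,0.7],[-0.5,0.88,0.7,0,0,0,0.7]]'
python3 - <<'E'
from h import *
go(485.8,-294,300)
i=camera_info("wrist");p,d=capture("wrist");np.savez("w5.npz",p=p,d=d,K=i["K"],c=i["camera_from_world"]);cv2.imwrite("pics/w5.png",p[...,::-1])
E
```

```text
time_s: 8.05
eef_pos: [487.8, -287.5, 323.0]
ee_rot: [0.0, 0.97, 0.243, 0.0]
force: [0.3, 0.5, 0.4]
grip_width: 0.502
grip_force: 40.9
t 8.05 pos [ 487.8 -287.5  323. ] yaw -61.9 shift [-0.048  0.048  0.23 ] turn [ 0.    -0.001  0.   ] tilt [ 5.e-04 -1.e-04 -1.e+00]
```

View pics/w5.png

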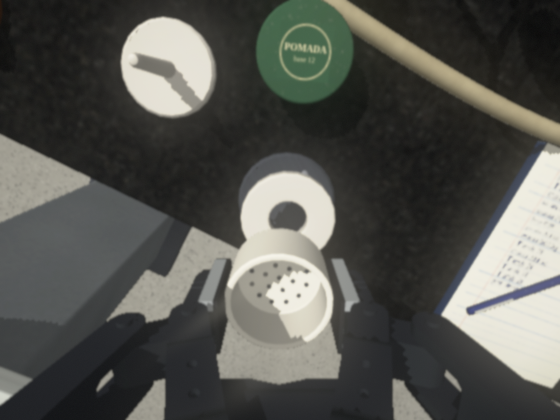

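The funnel is held straight with its rim centre at about (279,300). The stand plate is just ahead, hole at (288,216).

Run:
```python
from h import *
f=dict(np.load("w5.npz"))
P=toplane(f,[(226,300),(333,300),(279.5,347)],174);print("rim",circ(P[:,0],P[:,1]))
hsv=cv2.cvtColor(f["p"],cv2.COLOR_RGB2HSV);H,S,V=[hsv[...,k].astype(int) for k in range(3)]
P=toplane(f,[(241.5,212),(335,215),(287,172),(256,186),(322,186),(248,235)],55);print("plate",circ(P[:,0],P[:,1]))
P=toplane(f,[(269,217),(307,216),(288,201)],55);print("hole",circ(P[:,0],P[:,1]))
```

```text
rim (np.float64(489.32963780824605), np.float64(-286.7330441464253), np.float64(21.140523383217808))
plate (np.float64(487.8987162260621), np.float64(-295.30851926644243), np.float64(33.66159521455066))
hole (np.float64(486.38469714809366), np.float64(-295.7160856390409), np.float64(14.0777352378881))
```

```bash
python3 -m crank '[[-0.05,0.06,0,0,0,0,0.7],[-0.05,0.06,0.2,0,0,0,0.7],[-0.05,0.06,0.4,0,0,0,0.7],[-0.05,0.06,0.6,0,0,0,0.7],[-0.05,0.06,0.75,0,0,0,0.7],[-0.05,0.06,0.83,0,0,0,0.7],[-0.05,0.06,0.87,0,0,0,0.7],[-0.05,0.06,0.87,0,0,0,0.7]]'
python3 -m crank '[[0,0,0,0,0,0,0.4],[0,0,0,0,0,0,0.3],[0,0,0,0,0,0,0],[0,0,0,0,0,0,0],[0,0,0,0,0,0,0]]'
python3 -m crank '[[0,0,-0.2,0,0,0,0],[0,0,-0.5,0,0,0,0],[0,0,-0.95,0,0,0,0],[0,0,-0.95,0,0,0,0]]'
python3 - <<'E'
from h import *
go(499,326,370)
i=camera_info("wrist");p,d=capture("wrist");np.savez("w6.npz",p=p,d=d,K=i["K"],c=i["camera_from_world"]);cv2.imwrite("pics/w6.png",p[...,::-1])
W=cloud(d,dict(K=i["K"],camera_from_world=i["camera_from_world"]))
r=np.hypot(W[...,0]-486,W[...,1]+295);m=(r<30)&(W[...,2]>50)&(W[...,2]<140);print("top z",np.percentile(W[...,2][m],[50,90,97]))
t=m&(W[...,2]>80);print(np.round(np.nanmean(W[t],0),1))
E
```

```text
time_s: 8.9
eef_pos: [486.1, -295.9, 235.6]
ee_rot: [0.0, 0.97, 0.243, 0.0]
force: [-0.3, 0.8, -0.5]
grip_width: 0.505
grip_force: 40.9
time_s: 9.4
eef_pos: [486.0, -295.9, 235.4]
ee_rot: [0.0, 0.97, 0.243, 0.0]
force: [-0.8, -0.1, 0.5]
grip_width: 1.0
grip_force: 0.0
time_s: 9.8
eef_pos: [486.5, -296.3, 335.9]
ee_rot: [0.004, 0.97, 0.243, 0.003]
force: [0.3, -0.0, 0.3]
grip_width: 1.002
grip_force: 0.0
t 9.8 pos [ 486.5 -296.3  335.9] yaw -61.9 shift [ 3.044 -5.426 -0.383] turn [ 0.012 -0.004  0.   ] tilt [ 0.0075 -0.007  -0.9999]
top z [63.0067329  84.42400003 85.18581132]
[ 486.6 -295.4   84.1]
```

The funnel is seated: rim at z≈85 as expected, and centred. Back to the stack for the adapter.

```bash
python3 -m crank '[[0.17,-0.3,-0.2,0,0,0,0],[0.33,-0.6,-0.35,0,0,0,0],[0.5,-0.9,-0.35,0,0,0,0]]' >/dev/null
python3 -m crank '[[0.25,-0.45,0,0,0,0,0],[0.5,-0.9,0,0,0,0,0]]' >/dev/null
python3 -m crank '[[0.25,-0.45,0,0,0,0,0],[0.5,-0.9,0,0,0,0,0]]' >/dev/null
python3 -m crank '[[0.25,-0.45,0,0,0,0,0],[0.5,-0.9,0,0,0,0,0]]' >/dev/null
python3 -m crank '[[0.25,-0.45,0,0,0,0,0],[0.5,-0.9,0,0,0,0,0]]' >/dev/null
python3 -m crank '[[0.25,-0.45,0,0,0,0,0],[0.53,-0.92,0,0,0,0,0],[0.53,-0.92,0,0,0,0,0],[0.53,-0.92,0,0,0,0,0]]'
python3 - <<'E'
from h import *
go(499.5,326,303,-62)
i=camera_info("wrist");p,d=capture("wrist");np.savez("w7.npz",p=p,d=d,K=i["K"],c=i["camera_from_world"]);cv2.imwrite("pics/w7.png",p[...,::-1])
f=dict(np.load("w7.npz"));hsv=cv2.cvtColor(p,cv2.COLOR_RGB2HSV);H,S,V=[hsv[...,k].astype(int) for k in range(3)]
red=((H<8)|(H>172))&(S>120)&(V>60);v,u=np.nonzero(red);print(np.median(u),np.median(v))
# topmost face at z154: outer contour
n,l,st,ce=cv2.connectedComponentsWithStats(red.astype(np.uint8));k=1+st[1:,4].argmax();print(st[k])
vv,uu=np.nonzero(l==k);j=len(uu)//2
fitr(f,red,(int(uu[j]),int(vv[j])),154,26,"collar",(499.5,326))
E
```

```text
time_s: 11.35
eef_pos: [497.3, 314.1, 363.6]
ee_rot: [0.0, 0.97, 0.244, -0.001]
force: [0.0, -0.1, -0.7]
grip_width: 1.0
grip_force: 0.0
t 11.35 pos [497.3 314.1 363.6] yaw -61.8 shift [ 0.077 -0.094  0.606] turn [-0.     0.003  0.005] tilt [-0.0021 -0.001  -1.    ]
264.0 228.0
[ 218  182   93   88 5963]
collar [502.1 326.2] inl 227 / 254 label 1
```

View pics/w7.png

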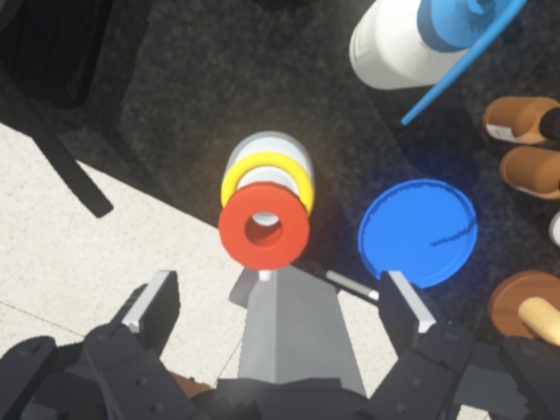

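Adapter centre at (264,229), with the barb pointing down the image. Centring and gripping the collar.

```bash
python3 -m crank '[[0.04,-0.05,0,0,0,0,0],[0.085,-0.09,0.15,0,0,0,0],[0.085,-0.09,0.35,0,0,0,0],[0.085,-0.09,0.5,0,0,0,0],[0.085,-0.09,0.6,0,0,0,0],[0.085,-0.09,0.6,0,0,0,0.2],[0.085,-0.09,0.6,0,0,0,0.35],[0.085,-0.09,0.6,0,0,0,0.45],[0.085,-0.09,0.6,0,0,0,0.6],[0.085,-0.09,0.6,0,0,0,0.6],[0.085,-0.09,0.6,0,0,0,0.6]]' 30
python3 -m crank '[[0,0,-0.05,0,0,0,0.6],[0,0,-0.1,0,0,0,0.6],[0,0,-0.2,0,0,0,0.6],[0,0,-0.35,0,0,0,0.6],[0,0,-0.5,0,0,0,0.6],[0,0,-0.6,0,0,0,0.6],[0,0,-0.6,0,0,0,0.6]]'
python3 - <<'E'
from h import *
p,d=capture("wrist");q,_=capture("scene");cv2.imwrite("pics/w8.png",np.hstack([p[100:,150:420,::-1],cv2.resize(q[230:400,130:290,::-1],(301,320))]))
go(535.5,-163,360)
E
```

```text
time_s: 12.5
eef_pos: [501.0, 325.1, 306.1]
ee_rot: [-0.0, 0.97, 0.243, 0.001]
force: [-0.0, -1.0, 6.0]
grip_width: 0.593
grip_force: 31.6
time_s: 13.2
eef_pos: [500.9, 325.1, 366.8]
ee_rot: [-0.0, 0.97, 0.243, 0.001]
force: [-0.1, -0.9, -0.9]
grip_width: 0.59
grip_force: 31.3
t 13.3 pos [500.8 325.  364.9] yaw -61.9 shift [-1.993  4.468  0.049] turn [-0.     0.001  0.   ] tilt [-5.e-04 -2.e-04 -1.e+00]
```

View pics/w8.png

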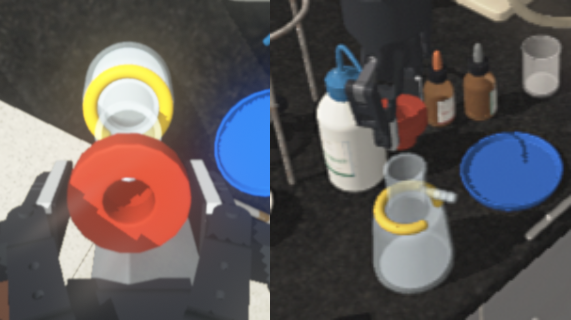

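The adapter is out and the flask still stands with its ring. On to the peg.

```bash
python3 -m crank '[[-0.08,0.2,0,0,0,0,0.6],[-0.2,0.45,0,0,0,0,0.6],[-0.3,0.7,0,0,0,0,0.6],[-0.4,0.89,0,0,0,0,0.6]]' >/dev/null
python3 -m crank '[[-0.13,0.3,0,0,0,0,0.6],[-0.27,0.6,0,0,0,0,0.6],[-0.4,0.89,0,0,0,0,0.6]]' >/dev/null
python3 -m crank '[[-0.13,0.3,0,0,0,0,0.6],[-0.27,0.6,0,0,0,0,0.6],[-0.4,0.89,0,0,0,0,0.6]]' >/dev/null
python3 -m crank '[[-0.13,0.3,0,0,0,0,0.6],[-0.27,0.6,0,0,0,0,0.6],[-0.4,0.89,0,0,0,0,0.6]]' >/dev/null
python3 -m crank '[[-0.13,0.3,0,0,0,0,0.6],[-0.27,0.6,0.1,0,0,0,0.6],[-0.36,0.8,0.3,0,0,0,0.6],[-0.39,0.89,0.5,0,0,0,0.6],[-0.39,0.89,0.6,0,0,0,0.6],[-0.39,0.89,0.6,0,0,0,0.6],[-0.39,0.89,0.6,0,0,0,0.6]]'
python3 - <<'E'
from h import *
go(535.5,-163,310)
i=camera_info("wrist");p,d=capture("wrist");np.savez("w9.npz",p=p,d=d,K=i["K"],c=i["camera_from_world"]);cv2.imwrite("pics/w9.png",p[...,::-1])
f=dict(np.load("w9.npz"));hsv=cv2.cvtColor(p,cv2.COLOR_RGB2HSV);H,S,V=[hsv[...,k].astype(int) for k in range(3)]
red=((H<8)|(H>172))&(S>120)&(V>60)
n,l,st,ce=cv2.connectedComponentsWithStats(red.astype(np.uint8));k=1+st[1:,4].argmax()
vv,uu=np.nonzero(l==k);j=len(uu)//2
z=status.sense()["eef_pos"][2]-188.1+36
fitr(f,red,(int(uu[j]),int(vv[j])),z,26,"collar",(535,-163))
E
```

```text
time_s: 15.3
eef_pos: [535.2, -160.6, 305.7]
ee_rot: [0.0, 0.97, 0.243, 0.0]
force: [0.9, -0.5, 0.3]
grip_width: 0.592
grip_force: 31.4
t 15.3 pos [ 535.2 -160.6  305.7] yaw -61.8 shift [-0.009  0.023 -0.043] turn [ 0. -0.  0.] tilt [ 3.e-04 -1.e-04 -1.e+00]
collar [ 537.7 -159.2] inl 335 / 348 label 4
```

View pics/w9.png

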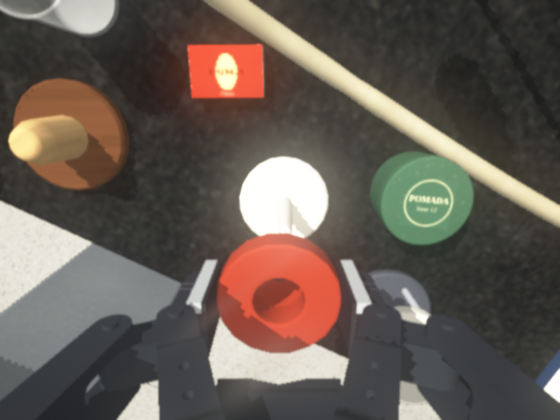

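Adapter held level, collar at (280,293); peg foot centre is at about (284,198), just ahead. Fitting the foot in this view to get the offset.

Run:
```python
from h import *
f=dict(np.load("w9.npz"))
hsv=cv2.cvtColor(f["p"],cv2.COLOR_RGB2HSV);H,S,V=[hsv[...,k].astype(int) for k in range(3)]
fitr(f,(V>140)&(S<60),(265,185),9.5,36,"foot",(536,-163))
W=cloud(f["d"],dict(K=f["K"],camera_from_world=f["c"]))
print(np.round(W[185,265],1))
```

```text
foot [ 537.7 -163.2] inl 211 / 250 label 26
[ 542.2 -144.1    9.3]
```

```bash
python3 -m crank '[[-0.02,0.03,0,0,0,0,0.6],[-0.02,0.03,0.15,0,0,0,0.6],[-0.02,0.03,0.3,0,0,0,0.6],[-0.02,0.03,0.4,0,0,0,0.6],[-0.02,0.03,0.5,0,0,0,0.6],[-0.02,0.03,0.6,0,0,0,0.6],[-0.02,0.03,0.6,0,0,0,0.6]]'
python3 - <<'E'
from h import *
go(535.2,-164.2,200)
E
```

```text
time_s: 16.05
eef_pos: [534.5, -164.7, 244.0]
ee_rot: [-0.001, 0.97, 0.243, -0.001]
force: [0.1, -0.6, 0.2]
grip_width: 0.59
grip_force: 31.4
t 16.05 pos [ 534.5 -164.7  244. ] yaw -61.9 shift [ 0.009 -0.001  0.44 ] turn [-0.002  0.001  0.   ] tilt [-0.0017  0.001  -1.    ]
```

```bash
python3 -m crank '[[0.01,0,0.15,0,0,0,0.6],[0.01,0,0.3,0,0,0,0.6],[0.01,0,0.4,0,0,0,0.6],[0.01,0,0.44,0,0,0,0.6],[0.01,0,0.44,0,0,0,0.6]]'
python3 -m crank '[[0,0,0,0,0,0,0.35],[0,0,0,0,0,0,0.2],[0,0,0,0,0,0,0],[0,0,0,0,0,0,0],[0,0,0,0,0,0,0]]'
python3 -m crank '[[0,0,-0.2,0,0,0,0],[0,0,-0.5,0,0,0,0],[0,0,-0.95,0,0,0,0],[0,0,-0.95,0,0,0,0]]'
python3 - <<'E'
from h import *
go(499.5,326,370)
i=camera_info("wrist");p,d=capture("wrist");np.savez("w10.npz",p=p,d=d,K=i["K"],c=i["camera_from_world"])
W=cloud(d,i);r=np.hypot(W[...,0]-536,W[...,1]+163)
hsv=cv2.cvtColor(p,cv2.COLOR_RGB2HSV);H,S,V=[hsv[...,k].astype(int) for k in range(3)]
m=(r<40)&((H<8)|(H>172))&(S>120);t=m&(W[...,2]>40);print("red z pct",np.nanpercentile(W[...,2][m],[10,50,90,99]),np.round(np.nanmean(W[t],0),1),t.sum())
n=(r<12)&~m&(W[...,2]>50);print("peg pts",n.sum(),np.round(np.nanmean(W[n],0),1))
E
```

```text
time_s: 16.55
eef_pos: [535.6, -164.4, 201.1]
ee_rot: [-0.0, 0.97, 0.243, -0.0]
force: [0.0, -0.0, -0.7]
grip_width: 0.589
grip_force: 31.4
time_s: 17.05
eef_pos: [535.6, -164.4, 201.4]
ee_rot: [0.0, 0.97, 0.243, 0.0]
force: [-0.8, -0.7, -0.0]
grip_width: 1.003
grip_force: 0.0
time_s: 17.45
eef_pos: [536.4, -164.7, 301.7]
ee_rot: [0.003, 0.97, 0.243, 0.004]
force: [0.4, 0.5, -0.5]
grip_width: 0.999
grip_force: 0.0
t 17.45 pos [ 536.4 -164.7  301.7] yaw -61.9 shift [ 1.991 -4.496 -0.71 ] turn [ 0.011 -0.007  0.   ] tilt [ 0.0088 -0.0049 -0.9999]
red z pct [44.53890612 45.63194678 46.47703733 47.20540817] [ 536.8 -163.3   45.6] 3254
peg pts 934 [ 543.6 -159.3  161.2]
```

The adapter is seated on the peg, collar top at 46 mm as expected. Back for the ring.

```bash
python3 -m crank '[[0.1,-0.22,-0.3,0,0,0,0],[0.25,-0.56,-0.6,0,0,0,0],[0.4,-0.9,-0.6,0,0,0,0]]' >/dev/null
python3 -m crank '[[0.2,-0.45,0,0,0,0,0],[0.4,-0.9,0,0,0,0,0]]' >/dev/null
python3 -m crank '[[0.2,-0.45,0,0,0,0,0],[0.4,-0.9,0,0,0,0,0]]' >/dev/null
python3 -m crank '[[0.2,-0.45,0,0,0,0,0],[0.4,-0.9,0,0,0,0,0]]' >/dev/null
python3 -m crank '[[0.2,-0.45,0,0,0,0,0],[0.4,-0.9,0,0,0,0,0],[0.4,-0.9,0,0,0,0,0],[0.4,-0.9,0,0,0,0,0]]'
python3 - <<'E'
from h import *
go(500.3,325.8,310,-62)
i=camera_info("wrist");p,d=capture("wrist");np.savez("w11.npz",p=p,d=d,K=i["K"],c=i["camera_from_world"]);cv2.imwrite("pics/w11.png",cv2.resize(p[130:330,180:380,::-1],None,fx=3,fy=3))
f=dict(np.load("w11.npz"));hsv=cv2.cvtColor(p,cv2.COLOR_RGB2HSV);H,S,V=[hsv[...,k].astype(int) for k in range(3)]
yel=(H>22)&(H<34)&(S>130)&(V>80)
n,l,st,ce=cv2.connectedComponentsWithStats(yel.astype(np.uint8));k=1+st[1:,4].argmax();print(st[k])
vv,uu=np.nonzero(l==k);j=len(uu)//2
fitr(f,yel,(int(uu[j]),int(vv[j])),86,34.5,"ring",(500,326))
E
```

```text
time_s: 18.8
eef_pos: [499.6, 327.4, 354.7]
ee_rot: [0.0, 0.97, 0.244, -0.001]
force: [0.8, 0.2, 0.3]
grip_width: 0.997
grip_force: 0.0
t 18.8 pos [499.6 327.4 354.7] yaw -61.8 shift [-0.001  0.017  0.447] turn [0.    0.003 0.005] tilt [-0.0021 -0.0012 -1.    ]
[ 234  166   95   74 2219]
ring [499.3 325.5] inl 184 / 330 label 1
```

View pics/w11.png

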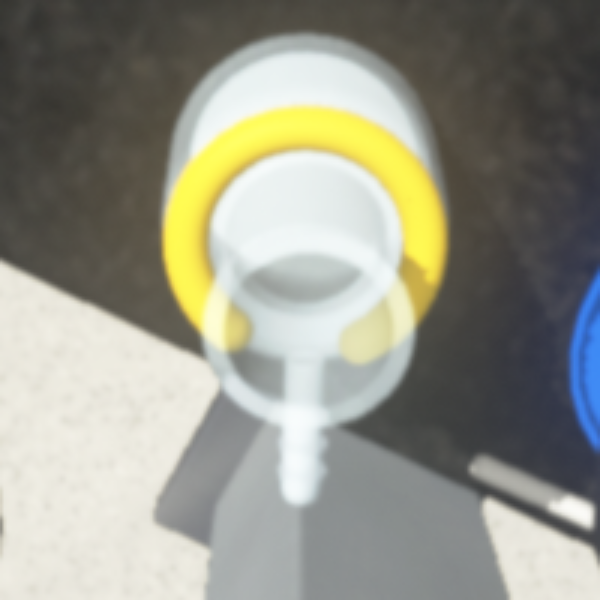

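Run:
```python
from h import *
f=dict(np.load("w11.npz"))
P=toplane(f,[(234,208),(329.3,208),(281.7,165.2)],86);print("ring",circ(P[:,0],P[:,1]))
P=toplane(f,[(247.7,244),(317.7,244),(281.7,272.5)],139);print("rim",circ(P[:,0],P[:,1]))
hsv=cv2.cvtColor(f["p"],cv2.COLOR_RGB2HSV);H,S,V=[hsv[...,k].astype(int) for k in range(3)]
B=toplane(f,[(280.2,294),(281.6,258)],114);v=B[1]-B[0];print(B[:,:2],np.degrees(np.arctan2(v[1],v[0])))
go(500,326,290,-62)
```

```text
ring (np.float64(499.85258111339004), np.float64(325.48573616857163), np.float64(34.83759487766834))
rim (np.float64(500.0011552086632), np.float64(325.31982237156245), np.float64(20.561442553198873))
[[454.718221   302.50602919]
 [479.48332004 314.76220107]] 26.330667291870967
t 18.85 pos [500.  326.4 355.1] yaw -61.9 shift [-0.001  0.004  0.651] turn [0.    0.003 0.003] tilt [-0.0017 -0.001  -1.    ]
```

```bash
python3 -m crank '[[-0.008,0.005,0.2,0,0,0.02,0],[-0.008,0.005,0.4,0,0,0.02,0],[-0.008,0.005,0.6,0,0,0.02,0],[-0.008,0.005,0.75,0,0,0.02,0],[-0.008,0.005,0.9,0,0,0.02,0],[-0.008,0.005,0.9,0,0,0.02,0]]'
python3 - <<'E'
from h import *
go(499.5,325.6,246,-63)
i=camera_info("wrist");p,d=capture("wrist");cv2.imwrite("pics/w12.png",p[...,::-1]);q,_=capture("scene");cv2.imwrite("pics/s12.png",cv2.resize(q[230:400,130:290,::-1],(640,600),interpolation=2))
E
```

```text
time_s: 19.45
eef_pos: [499.6, 324.3, 264.2]
ee_rot: [0.0, 0.972, 0.234, -0.002]
force: [-0.7, 1.3, 0.6]
grip_width: 1.0
grip_force: 0.0
t 19.45 pos [499.6 324.3 264.2] yaw -62.9 shift [ 0.006 -0.012  0.182] turn [-0.     0.005  0.002] tilt [-0.0039 -0.0017 -1.    ]
```

View pics/w12.png

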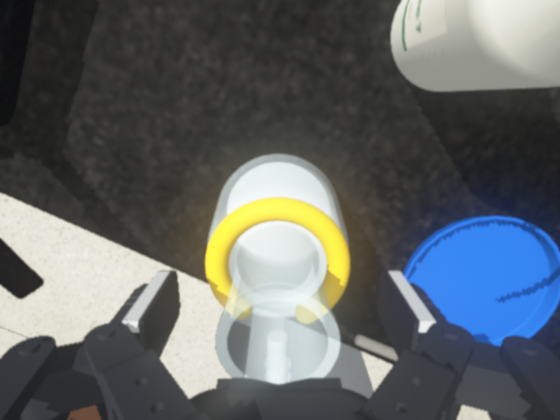

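The ring (centre about (278,255)) lies midway between the fingers. Lowering the last 18 mm and gripping.

```bash
python3 -m crank '[[0,-0.01,0.08,0,0,0,0],[0,-0.01,0.14,0,0,0,0],[0,-0.01,0.18,0,0,0,0],[0,-0.01,0.18,0,0,0,0]]' 70
python3 -m crank '[[0,0,0,0,0,0,0.1],[0,0,0,0,0,0,0.15],[0,0,0,0,0,0,0.2],[0,0,0,0,0,0,0.3],[0,0,0,0,0,0,0.4],[0,0,0,0,0,0,0.4]]'
python3 - <<'E'
from h import *
go(500,325.6,330)
E
```

```text
time_s: 19.95
eef_pos: [498.9, 326.8, 247.6]
ee_rot: [0.0, 0.972, 0.235, -0.001]
force: [-0.3, 0.5, 0.3]
grip_width: 1.002
grip_force: 0.0
time_s: 20.55
eef_pos: [499.3, 326.7, 249.7]
ee_rot: [0.0, 0.972, 0.235, 0.001]
force: [-3.6, -4.4, 10.7]
grip_width: 0.758
grip_force: 75.3
t 20.55 pos [499.3 326.7 249.7] yaw -62.8 shift [ 0.003  0.014 -0.803] turn [ 0.001 -0.002  0.   ] tilt [ 1.6e-03 -2.0e-04 -1.0e+00]
```

The opening reads 64 mm on a 69 mm ring, so the tips probably sit above its widest line. I'll open, go 4 mm lower and regrip.

```bash
python3 -m crank '[[0,0,0,0,0,0,0.1],[0,0,0,0,0,0,0],[0,0,0,0,0,0,0],[0,0,0.02,0,0,0,0],[0,0,0.04,0,0,0,0],[0,0,0.04,0,0,0,0]]' 70
python3 -m crank '[[0,0,0,0,0,0,0.1],[0,0,0,0,0,0,0.15],[0,0,0,0,0,0,0.2],[0,0,0,0,0,0,0.3],[0,0,0,0,0,0,0.4],[0,0,0,0,0,0,0.4]]'
```

```text
time_s: 21.15
eef_pos: [498.9, 326.8, 243.7]
ee_rot: [0.0, 0.972, 0.235, -0.0]
force: [-0.1, 0.4, -0.4]
grip_width: 1.0
grip_force: 0.0
time_s: 21.75
eef_pos: [499.7, 326.3, 245.6]
ee_rot: [0.001, 0.972, 0.235, 0.001]
force: [0.1, -6.2, 9.3]
grip_width: 0.76
grip_force: 75.8
```

Same width at the lower height, so the grip is on the true diameter. Lifting straight up.

```bash
python3 -m crank '[[0,0,-0.05,0,0,0,0.4],[0,0,-0.1,0,0,0,0.4],[0,0,-0.2,0,0,0,0.4],[0,0,-0.3,0,0,0,0.4],[0,0,-0.3,0,0,0,0.4]]'
python3 -m crank '[[0,0,-0.1,0,0,0,0.4],[0,0,-0.2,0,0,0,0.4],[0,0,-0.35,0,0,0,0.4],[0,0,-0.5,0,0,0,0.4],[0,0,-0.7,0,0,0,0.4],[0,0,-0.9,0,0,0,0.4],[0,0,-0.9,0,0,0,0.4]]'
python3 - <<'E'
from h import *
go(503.5,6,345)
i=camera_info("wrist");p,d=capture("wrist");np.savez("w13.npz",p=p,d=d,K=i["K"],c=i["camera_from_world"])
W=cloud(d,i);hsv=cv2.cvtColor(p,cv2.COLOR_RGB2HSV);H,S,V=[hsv[...,k].astype(int) for k in range(3)]
yel=(H>22)&(H<34)&(S>130)&(V>80)&np.isfinite(W[...,2]);n,l,st,ce=cv2.connectedComponentsWithStats(yel.astype(np.uint8));k=1+st[1:,4].argmax();print(st[k])
Y=W[l==k];s,M=toolR();T=(Y-s["eef_pos"])@M;print("ring in tool",np.round(np.percentile(T,[1,50,99],axis=0),1).tolist())
top=T[T[:,2]<np.percentile(T[:,2],60)];A=np.c_[T[:,:2],np.ones(len(T))];print("plane",np.linalg.lstsq(A,T[:,2],rcond=None)[0])
q,e=capture("scene");Ws=cloud(e,camera_info("scene"));r=np.hypot(Ws[...,0]-499,Ws[...,1]-326)
m=(r<30)&(Ws[...,2]>100)&(Ws[...,2]<150);print("flask neck scene",m.sum(),np.nanmax(Ws[...,2][m]),np.round(np.nanmean(Ws[m],0),1))
E
```

```text
time_s: 22.25
eef_pos: [499.2, 327.1, 276.1]
ee_rot: [-0.0, 0.972, 0.235, 0.002]
force: [-0.4, -0.1, -2.2]
grip_width: 0.756
grip_force: 77.5
time_s: 22.95
eef_pos: [499.1, 327.0, 367.4]
ee_rot: [-0.0, 0.972, 0.235, 0.003]
force: [-0.1, -0.6, -2.4]
grip_width: 0.757
grip_force: 77.7
t 22.95 pos [499.1 327.  367.4] yaw -62.8 shift [-1.431  2.874  0.217] turn [ 0.001 -0.007  0.   ] tilt [ 0.0052  0.0021 -1.    ]
[ 199  213  159  139 8650]
ring in tool [[-24.2, -32.2, 151.6], [13.6, 3.3, 153.5], [35.6, 31.3, 158.5]]
plane [-1.60648355e-01 -8.79506896e-03  1.56138510e+02]
flask neck scene 628 143.3210590010134 [495.7 327.  125.4]
```

The ring is held and the flask is undisturbed. Carrying the ring to the post.

```bash
python3 -m crank '[[-0.1,0.2,0,0,0,0,0.4],[-0.22,0.44,0,0,0,0,0.4],[-0.35,0.7,0,0,0,0,0.4],[-0.48,0.96,0,0,0,0,0.4]]' >/dev/null
python3 -m crank '[[-0.16,0.32,0,0,0,0,0.4],[-0.32,0.64,0,0,0,0,0.4],[-0.48,0.96,0,0,0,0,0.4]]' >/dev/null
python3 -m crank '[[-0.16,0.32,0.1,0,0,0,0.4],[-0.32,0.64,0.3,0,0,0,0.4],[-0.42,0.85,0.5,0,0,0,0.4],[-0.47,0.94,0.6,0,0,0,0.4],[-0.47,0.94,0.6,0,0,0,0.4],[-0.47,0.94,0.6,0,0,0,0.4]]'
python3 - <<'E'
from h import *
go(503.5,6,250)
i=camera_info("wrist");p,d=capture("wrist");np.savez("w14.npz",p=p,d=d,K=i["K"],c=i["camera_from_world"]);cv2.imwrite("pics/w14.png",p[...,::-1])
W=cloud(d,i);hsv=cv2.cvtColor(p,cv2.COLOR_RGB2HSV);H,S,V=[hsv[...,k].astype(int) for k in range(3)]
yel=(H>22)&(H<34)&(S>130)&(V>80)&np.isfinite(W[...,2]);n,l,st,ce=cv2.connectedComponentsWithStats(yel.astype(np.uint8));k=1+st[1:,4].argmax()
Y=W[l==k];s,M=toolR();T=(Y-s["eef_pos"])@M
for a in range(-30,40,10):
    b=T[(T[:,0]>a)&(T[:,0]<=a+10)]
    if len(b)>20: print(a,len(b),np.round(np.percentile(b[:,2],[3,50,97]),1),"y",np.round(np.percentile(b[:,1],[1,99]),1))
E
```

```text
time_s: 24.35
eef_pos: [502.7, 7.8, 304.4]
ee_rot: [-0.0, 0.972, 0.235, 0.0]
force: [0.3, 0.1, -1.9]
grip_width: 0.762
grip_force: 77.8
t 24.35 pos [502.7   7.8 304.4] yaw -62.8 shift [-0.001  0.02   0.544] turn [-0. -0. -0.] tilt [-0.e+00  3.e-04 -1.e+00]
-30 526 [154.3 155.8 160.6] y [-43.4  22.8]
-20 1388 [154.4 156.  160.6] y [-29.4  29. ]
-10 1110 [154.4 155.9 160. ] y [-32.8  31.9]
0 1039 [154.3 155.8 159.1] y [-32.8  32. ]
10 1338 [154.4 155.9 159.2] y [-32.5  31.4]
20 2245 [154.3 155.8 159.3] y [-26.8  26.3]
30 1226 [154.6 156.8 160.7] y [-17.1  16.6]
```

View pics/w14.png

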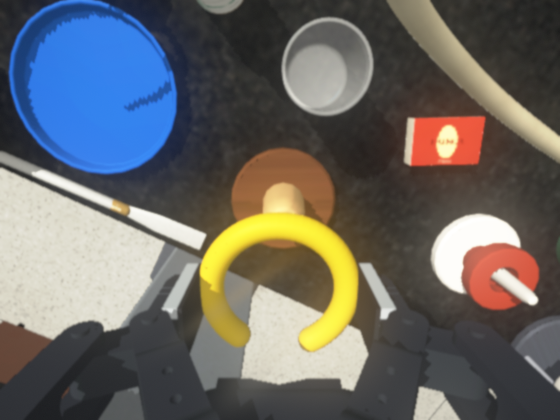

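The ring is level and central, with its outline spanning u 201–359 and its top at v 212. The adapter is seen on its peg at (500,275). Measuring the ring-to-post offset.

Run:
```python
from h import *
f=dict(np.load("w14.npz"));hsv=cv2.cvtColor(f["p"],cv2.COLOR_RGB2HSV);H,S,V=[hsv[...,k].astype(int) for k in range(3)]
yel=(H>22)&(H<34)&(S>130)&(V>80)
fitr(f,yel,(280,228),144.6,34.5,"ring",(503,8));fitr(f,yel,(280,228),144.6,23.5,"ring in",(503,8))
fitr(f,(S>80)&(H<20)&(V>30),(255,175),9.5,42,"foot",(503,6))
P=toplane(f,[(261.5,200),(306,200),(284,182)],57);print(P)
```

```text
ring [503.5   8.8] inl 375 / 652 label 1
ring in [503.6   9. ] inl 246 / 652 label 1
foot [506.    6.6] inl 119 / 602 label 11
[[511.173773    25.39766116  57.        ]
 [524.56636507  -0.62043413  57.        ]
 [528.69123067  17.83322833  57.        ]]
```

```bash
python3 -m crank '[[0.005,0.03,0,0,0,0,0.4],[0.005,0.03,0.2,0,0,0,0.4],[0.005,0.03,0.4,0,0,0,0.4],[0.005,0.03,0.55,0,0,0,0.4],[0.005,0.03,0.7,0,0,0,0.4],[0.005,0.03,0.8,0,0,0,0.4],[0.005,0.03,0.88,0,0,0,0.4],[0.005,0.03,0.95,0,0,0,0.4],[0.005,0.03,0.95,0,0,0,0.4]]'
python3 - <<'E'
from h import *
go(504.5,5.5,178.5)
E
```

```text
time_s: 25.3
eef_pos: [504.4, 4.8, 208.7]
ee_rot: [-0.0, 0.972, 0.235, -0.0]
force: [0.3, 0.3, -1.5]
grip_width: 0.761
grip_force: 77.8
t 25.3 pos [504.4   4.8 208.7] yaw -62.8 shift [ 0.004 -0.006  0.302] turn [-0.001  0.001  0.   ] tilt [-8.e-04  2.e-04 -1.e+00]
```

```bash
python3 -m crank '[[0,0,0.1,0,0,0,0.4],[0,0,0.2,0,0,0,0.4],[0,0,0.27,0,0,0,0.4],[0,0,0.3,0,0,0,0.4],[0,0,0.3,0,0,0,0.4]]'
python3 -m crank '[[0,0,0,0,0,0,0.2],[0,0,0,0,0,0,0.1],[0,0,0,0,0,0,0],[0,0,0,0,0,0,0],[0,0,0,0,0,0,0]]'
python3 -m crank '[[0,0,-0.2,0,0,0,0],[0,0,-0.5,0,0,0,0],[0,0,-0.95,0,0,0,0],[0,0,-0.95,0,0,0,0]]'
python3 - <<'E'
from h import *
go(499.5,325.7,365)
i=camera_info("wrist");p,d=capture("wrist");cv2.imwrite("pics/w15.png",p[...,::-1])
W=cloud(d,i);hsv=cv2.cvtColor(p,cv2.COLOR_RGB2HSV);H,S,V=[hsv[...,k].astype(int) for k in range(3)]
yel=(H>22)&(H<34)&(S>130)&(V>80)&(np.hypot(W[...,0]-504,W[...,1]-6)<60);print("ring z",np.percentile(W[yel][:,2],[3,25,50,75,97]),np.percentile(W[yel][:,:2],[1,99],axis=0),yel.sum())
E
```

```text
time_s: 25.8
eef_pos: [504.4, 4.7, 178.7]
ee_rot: [-0.0, 0.972, 0.235, -0.0]
force: [0.1, -0.4, -1.5]
grip_width: 0.762
grip_force: 77.8
time_s: 26.3
eef_pos: [504.5, 4.7, 179.4]
ee_rot: [0.0, 0.972, 0.235, 0.0]
force: [-0.4, -0.2, 0.5]
grip_width: 1.001
grip_force: 0.0
time_s: 26.7
eef_pos: [505.5, 4.6, 279.2]
ee_rot: [0.002, 0.972, 0.235, 0.004]
force: [-0.0, 0.7, 0.1]
grip_width: 1.0
grip_force: 0.0
t 26.7 pos [505.5   4.6 279.2] yaw -62.8 shift [ 1.422 -2.878 -0.865] turn [ 0.008 -0.009  0.   ] tilt [ 0.0095 -0.0021 -1.    ]
ring z [16.6914988  18.95966703 19.91143309 20.60591786 21.54077151] [[474.43631378 -26.87855046]
 [537.78934774  38.08788581]] 3121
```

The ring is seated: top at 21 mm, centred. Now the flask.

```bash
python3 -m crank '[[0,0,-0.4,0,0,0,0],[0.16,-0.32,-0.7,0,0,0,0],[0.32,-0.64,-0.8,0,0,0,0],[0.48,-0.96,-0.8,0,0,0,0]]' >/dev/null
python3 -m crank '[[0.24,-0.48,0,0,0,0,0],[0.48,-0.96,0,0,0,0,0]]' >/dev/null
python3 -m crank '[[0.2,-0.4,0,0,0,0,0],[0.4,-0.8,0,0,0,0,0],[0.46,-0.96,0,0,0,0,0],[0.46,-0.96,0,0,0,0,0],[0.46,-0.96,0,0,0,0,0]]'
python3 - <<'E'
from h import *
go(499.5,325.7,270,-63)
i=camera_info("wrist");p,d=capture("wrist");np.savez("w16.npz",p=p,d=d,K=i["K"],c=i["camera_from_world"])
W=cloud(d,i);s,M=toolR();r=np.hypot(W[...,0]-499,W[...,1]-326);m=(r<26)&(W[...,2]>130)&(W[...,2]<146)
a=W[m];print(m.sum(),np.round(circ(a[:,0],a[:,1]),1))
m=(r<60)&(r>28)&(W[...,2]>100)&(W[...,2]<130);a=W[m];print("barb",m.sum(),np.round(a.mean(0),1),np.round(a[np.hypot(a[:,0]-499,a[:,1]-326).argmax()],1))
E
```

```text
time_s: 27.85
eef_pos: [499.3, 317.7, 353.4]
ee_rot: [0.0, 0.972, 0.235, -0.001]
force: [1.0, -0.1, 0.4]
grip_width: 0.997
grip_force: 0.0
t 27.85 pos [499.3 317.7 353.4] yaw -62.8 shift [ 0.04  -0.07   0.833] turn [0.    0.002 0.005] tilt [-1.3e-03 -9.0e-04 -1.0e+00]
1913 [501.3 326.7  18.3]
barb 385 [463.9 307.5 117.5] [455.6 300.  115.8]
```

```bash
python3 -m crank '[[0.045,-0.07,0.1,0,0,0,0],[0.045,-0.07,0.3,0,0,0,0],[0.045,-0.07,0.5,0,0,0,0],[0.045,-0.07,0.7,0,0,0,0],[0.045,-0.07,0.83,0,0,0,0],[0.045,-0.07,0.83,0,0,0,0]]' 50
python3 -m crank '[[0,0,0,0,0,0,0.2],[0,0,0,0,0,0,0.3],[0,0,0,0,0,0,0.4],[0,0,0,0,0,0,0.45],[0,0,0,0,0,0,0.5],[0,0,0,0,0,0,0.6],[0,0,0,0,0,0,0.7],[0,0,0,0,0,0,0.7],[0,0,0,0,0,0,0.7]]'
python3 -m crank '[[0,0,-0.05,0,0,0,0.7],[0,0,-0.1,0,0,0,0.7],[0,0,-0.2,0,0,0,0.7],[0,0,-0.3,0,0,0,0.7],[0,0,-0.4,0,0,0,0.7],[0,0,-0.4,0,0,0,0.7],[0,0,-0.4,0,0,0,0.7]]'
python3 - <<'E'
from h import *
go(514.6,166.5,310)
q,d=capture("scene");np.savez("s17.npz",p=q,d=d);cv2.imwrite("pics/s17.png",q[...,::-1])
E
```

```text
time_s: 28.5
eef_pos: [499.8, 326.2, 269.2]
ee_rot: [0.0, 0.972, 0.235, -0.002]
force: [0.4, -0.0, -0.7]
grip_width: 0.999
grip_force: 0.0
time_s: 29.4
eef_pos: [500.0, 326.7, 271.5]
ee_rot: [0.0, 0.972, 0.235, 0.0]
force: [1.3, -1.2, 3.2]
grip_width: 0.434
grip_force: 49.9
time_s: 30.1
eef_pos: [499.9, 326.7, 311.4]
ee_rot: [-0.0, 0.972, 0.235, 0.0]
force: [-0.2, -0.2, -2.5]
grip_width: 0.434
grip_force: 50.2
t 30.1 pos [499.9 326.7 311.4] yaw -62.8 shift [-0.601  1.492  0.013] turn [-0. -0. -0.] tilt [ 3.e-04  1.e-04 -1.e+00]
```

```bash
python3 -m crank '[[-0.05,0.12,0,0,0,0,0.7],[-0.12,0.3,0,0,0,0,0.7],[-0.2,0.5,0,0,0,0,0.7],[-0.3,0.74,0,0,0,0,0.7]]' >/dev/null
python3 -m crank '[[-0.1,0.25,0,0,0,0,0.7],[-0.2,0.5,0,0,0,0,0.7],[-0.27,0.66,0,0,0,0,0.7],[-0.3,0.745,0,0,0,0,0.7],[-0.3,0.745,0,0,0,0,0.7],[-0.3,0.745,0,0,0,0,0.7]]'
python3 - <<'E'
from h import *
go(514.6,166.8,276)
i=camera_info("wrist");p,d=capture("wrist");np.savez("w17.npz",p=p,d=d,K=i["K"],c=i["camera_from_world"]);hsv=cv2.cvtColor(p,cv2.COLOR_RGB2HSV);H,S,V=[hsv[...,k].astype(int) for k in range(3)]
bl=(S>100)&(H>100)&(H<120);v,u=np.nonzero(bl);j=v.argmin()
try: fitr(dict(np.load("w17.npz")),bl,(int(u[j]),int(v[j])),12,60,"tray",(514,166))
except Exception as e: print(e)
E
```

```text
time_s: 31.15
eef_pos: [514.4, 167.4, 311.1]
ee_rot: [-0.0, 0.972, 0.235, -0.0]
force: [-0.1, -0.8, -1.1]
grip_width: 0.43
grip_force: 50.3
t 31.15 pos [514.4 167.4 311.1] yaw -62.8 shift [-0.001  0.007  0.351] turn [-0.  0.  0.] tilt [-2.e-04  2.e-04 -1.e+00]
tray [615.7 254.9] inl 5 / 5 label 1
```

Position is good, with ±11 mm clearance. Lowering slowly and releasing.

```bash
python3 -m crank '[[0,0.007,0.08,0,0,0,0.7],[0,0.007,0.16,0,0,0,0.7],[0,0.007,0.23,0,0,0,0.7],[0,0.007,0.29,0,0,0,0.7],[0,0.007,0.33,0,0,0,0.7],[0,0.007,0.35,0,0,0,0.7],[0,0.007,0.35,0,0,0,0.7]]'
python3 -m crank '[[0,0,0,0,0,0,0.5],[0,0,0,0,0,0,0.4],[0,0,0,0,0,0,0.2],[0,0,0,0,0,0,0],[0,0,0,0,0,0,0],[0,0,0,0,0,0,0]]'
python3 -m crank '[[0,0,-0.2,0,0,0,0],[0,0,-0.5,0,0,0,0],[0,0,-0.95,0,0,0,0],[0,0,-0.95,0,0,0,0]]'
python3 -m crank '[[0,0,-0.3,0,0,0,0],[0,0,-0.3,0,0,0,0]]' >/dev/null
python3 - <<'E'
from h import *
i=camera_info("wrist");p,d=capture("wrist");W=cloud(d,i);r=np.hypot(W[...,0]-515,W[...,1]-166)
m=(r<28)&(W[...,2]>134)&(W[...,2]<152);a=W[m];print("rim",m.sum(),np.round(circ(a[:,0],a[:,1]),1),np.percentile(a[:,2],[5,50,95]))
for n in("scene","top"):
    q,e=capture(n);Ws=cloud(e,camera_info(n))
    for k,(x,y,z0,z1) in dict(funnel=(486,-295,60,100),adapter=(536,-163,30,60),ring=(504,6,14,30),flask=(514.6,166.5,20,170),bottle=(633,296,20,210)).items():
        r=np.hypot(Ws[...,0]-x,Ws[...,1]-y);m=(r<45)&(Ws[...,2]>z0)&(Ws[...,2]<z1);b=Ws[m];print(n,k,m.sum(),np.round(b.mean(0),1),np.round(b[:,2].max(),1))
    cv2.imwrite(f"pics/{n}F.png",q[...,::-1])
z=np.load("scene.npz");Ws=cloud(z["d"],camera_info("scene"));r=np.hypot(Ws[...,0]-633,Ws[...,1]-296);m=(r<45)&(Ws[...,2]>20)&(Ws[...,2]<210);print("bottle before",m.sum(),np.round(Ws[m].mean(0),1))
print({k:np.round(v,2).tolist() for k,v in status.sense().items() if k in("time_s","force","eef_pos")})
E
```

```text
time_s: 31.9
eef_pos: [514.8, 166.6, 276.0]
ee_rot: [-0.0, 0.972, 0.235, -0.0]
force: [0.3, -0.5, -1.9]
grip_width: 0.435
grip_force: 50.4
time_s: 32.5
eef_pos: [514.8, 166.6, 276.2]
ee_rot: [-0.0, 0.972, 0.235, 0.0]
force: [-0.2, 0.0, 0.5]
grip_width: 0.999
grip_force: 0.0
time_s: 32.9
eef_pos: [515.2, 166.7, 376.8]
ee_rot: [0.001, 0.972, 0.235, 0.005]
force: [0.7, -0.4, -0.1]
grip_width: 0.996
grip_force: 0.0
rim 1208 [515.8 166.8  18.3] [135.81391417 143.53037919 144.78966105]
scene funnel 247 [ 484.1 -293.3   74.7] 88.4
scene adapter 242 [ 530.2 -158.7   44.6] 59.7
scene ring 270 [499.4  14.4  20.5] 30.0
scene flask 1829 [500.3 177.8  82.4] 148.1
scene bottle 1788 [628.2 299.5  98.2] 203.6
top funnel 191 [ 483.9 -295.1   70.3] 91.1
top adapter 207 [ 533.  -163.    45.7] 58.6
top ring 218 [504.6   6.8  19.6] 27.4
top flask 120 [506.3 134.6  61.6] 89.9
top bottle 543 [638.2 280.5 119. ] 204.2
bottle before 1703 [628.5 301.  100.2]
{'time_s': 33.25, 'eef_pos': [514.68, 166.57, 400.24], 'force': [-0.97, 0.33, -0.16]}
```

All the measurements agree: flask rim level at 144 mm over the tray, all three parts seated, bottle unmoved, hand clear. Handing in.

```bash
python3 -c "
from rig import ticket
print(ticket.finish_job())"
```

```text
the job is handed in; nothing more can be done
None
```

The job is handed in: funnel in its stand, adapter on the peg, ring on the post and flask upright in the tray, in that order, wash bottle unmoved, at about 33 s (placings checked by depth measurements; the judge returned no verdict).

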